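# Unlock a sauce pump whose thread may be reversed, and try one stroke

### The arm

A 7-joint arm with a two-finger parallel gripper is mounted at the origin on a cart in front of the work surface, level with it; the furniture and walls round the work are solid. World frame = base frame: x ahead of the robot, y to its left, z up, the work surface at z = 0. Lengths are in m, angles in rad, forces in N, time in s.
With the tool pointing down it reaches from about 0.4 to 0.85 m from the base axis. Payload 10.4 kg.
Tool frame: the origin (TCP) lies between the finger pads; the fingertips stand 11 mm ahead of it and the grasp point (between the pads) lies 8 mm behind it (r.tcp_to_tips is the distance from the TCP to the fingertips, in m); z points along the fingers, y is the line along which they close (so a half turn about z gives the same grasp; the last joint's range is limited). The gripper opens to 87 mm and grips with 3 to 60 N. Pads are 19 mm wide; open, the fingers measure 117 mm over their backs; the gripper's body (75 mm by 190 mm) begins 51 mm behind the grasp point.
Start: joints at [-1.357, 0.332, -0.065, 1.46, 0.022, 1.35, -0.088], TCP at [0.147, 0.608, 0.234] pointing down, gripper open.
Joint ranges: [-2.6, 2.6], [-0.5, 2.12], [-1.47, 1.34], [0.16, 2.42], [-1.27, 4.41], [0.06, 2.06], [-2.6, 2.6]. Speed limits (rad/s): [2.22, 2.22, 2.79, 2.79, 3.14, 3.14, 3.14].

### API

Orientations are given as a unit quaternion [x, y, z, w].
In Python, from bench import r gives the robot as it stands. The module is installed in compiled form; this text tells all that it offers.
- The arm moves only by the shell command python3 -m crank 'ROWS' [FORCE]. ROWS is JSON, a list of rows, each an object of numbers: "claw": the closure, from -1 (fully open) to 1 (shut); "dx", "dy", "dz": the shift along the tool's x, y, z each as a share of 3 cm, from -1 to 1; "ax", "ay", "az": the turn, a rotation vector about the tool's x, y, z each as a share of 6 degrees, from -1 to 1. A call has 1 to 8 rows; each row shifts and turns the commanded pose from where the row before left it, along the tool's axes as they then stand; what a row does not reach is not made up. A row lasts 1/12 s, in which the tool goes at most 41.7 mm and 7.16 degrees, less where a joint would pass 70% of its speed; a pose out of reach is approached as far as the arm can. A call with a number of a shift or a turn outside -1 to 1 is refused whole. A call with a gripper value outside its range is refused whole. The fingers move at their own pace and stop on an object; FORCE is the grip in N (left out, the last holds). Time passes only in rows, so rows that do not move let the fingers close. It gives the time, the measured TCP pose, the force, the opening and the grip force at its end, in the units of the state.
- r.read_state(): the state, without advancing time (a new reading comes with each control period).
- r.camera(name): name is "scene" or "side" or "wrist"; returns a dict with "color" (384x512x3 uint8, red, green, blue), "mtx" (3x3 intrinsics, pixels), "R" (3x3) and "t" (3): a world point X has camera coordinates R X + t; the wrist camera has in their place "hand_eye" (4x4, takes a point from camera to tool coordinates, whose origin is the TCP and whose axes are the flange's). Camera axes: x right, y down, z forward; pixel columns grow to the right and rows downward; lengths in m; the calibration is good to about 2 mm. A picture is of the moment at which its call begins: read the wrist's pose just before it. There is no depth.
- r.close_job(): hands the job in; it is judged then, once.
The state is a dict: "time": time; "joint_positions": joint angles; "joint_vel": joint speeds; "joint_torque": joint torques, N m; "ee_pos": TCP position; "eef_rot": TCP orientation; "ft_force": force on the tool from outside, world axes, zero at the start; "torque": the same for the moment, N m; "width": finger opening in m; "grip_force": force on a finger pad.
Only numpy, scipy, OpenCV 4.12 (cv2) and the standard library are available. Lean on these libraries where they do the work, as an engineer would, in place of code of your own. Each camera call takes 0.05 s, during which the arm holds its last target. There are 200 camera calls.

### The job

The sauce pump on the black food pan was screwed down for the night and nobody remembers whether this one has an ordinary or a reverse thread: swing its spout round, feel which way really unscrews and which way only tightens, and do not force it, until the head springs up. Then leave the spout over the mouth of the ramekin, press the head all the way down there to test it, and let it come back up. Do not move the ramekin or disturb the other things.

Things in the scene. Friction and masses are not known exactly. Their poses are not given: they have to be found in the camera images.
- pan: black plastic food pan, 163 x 177 mm at the rim, 148 mm high, with a clear flat lid whose top is 153 mm above the table; full, heavy, it does not move. Origin: centre of its underside; z up. The pump stands on the lid 20 mm from the lid's centre along the pan's -x axis
- collar: steel knurled pump collar on the lid, 45 mm across (flange 72), top 180 mm above the table. Origin on the pump's vertical axis, 150 mm above the table. Clamped by a rubber gasket: forcing the head against its thread's end twists it about the vertical by 0.1 rad per 1 N m (13 N at 75 mm from the axis), springing back; beyond 0.15 rad from rest it is wrenched loose and ruined
- stem: the pump's rod under the head, 15 mm thick; rises 24 mm from locked to up. Origin on the pump's axis, 24 mm below head_top; it does not turn. Once up, the head swivels freely either way with the same drag and stays where it is left; over the ramekin it can be pressed fully down, elsewhere the thread may catch it
- head: the pump head with its spout; origin on the pump's axis, 24 mm below head_top; x along the spout. Thread of either hand, differing from start to start. Tightening, it turns 0 to 0.6 rad, then meets the thread's end. Loosening, it turns 1.6 to 2.4 rad, rising 1 to 3 mm, then springs up. Drag 0.12 to 0.2 N m either way (about 2 N at 75 mm)
- head_top (a point): centre of the round black press cap on top of the steel pump head, which is 41 mm across; on the pump's vertical axis. Screwed down it is 205 to 209 mm above the table; when the thread lets go the spring lifts it to 229 mm. A full press there brings it back to 205 mm against 5 N (up) to 9 N (down)
- spout_tip (a point): mouth of the spout, which turns and rises with the head: a round steel bar of 11 mm, straight out from the head, its axis 10 to 13 mm below head_top, ending 112 mm from the pump's axis in a downturned nozzle whose mouth is this point, 36 mm below head_top. With the head down, 33 mm are free between bar and lid. At the start it points roughly away from the ramekin
- ramekin: ribbed white ramekin, 99 mm across, 43 mm high, mouth about 80 mm inside, loose on the table beside the pan on its -x side, its centre about 112 to 120 mm from the pump's axis. Origin: centre of its underside. It stays where it stands
- salt_jar: bystander: clear salt jar with a tan lid, 72 mm across, 78 mm high, standing on the table; origin: centre of its underside
- peeler: bystander: black peeler, 170 x 25 x 18 mm, lying on the table to the left of the ramekin; origin: centre of its underside
Not all that is in view belongs to the job. What is shaped like the ramekin but red or turquoise is not meant.

How it is judged:
On the way, in this order (a step that is already met when the one before it is completed fails the run):
1. the pump head has come out of its thread and sprung up (its top more than 222 mm above the table) (z of head_top in the frame of pan above 0.222 m), for 0.1 s.
2. the head is pressed right down (its top less than 210 mm above the table) with the spout over the ramekin's mouth (z of head_top in the frame of pan below 0.21 m and horizontal distance between spout_tip and ramekin below 0.035 m), for 0.1 s.
At the end, for the whole second after the job is handed in: The pump head is up (its top more than 222 mm above the table), the spout's mouth is over the ramekin's mouth (within 35 mm of its centre, seen from above), and the ramekin stands upright and still within 20 mm of where it was (z of head_top in the frame of pan above 0.222 m and horizontal distance between spout_tip and ramekin below 0.035 m and linear speed of ramekin below 0.02 m/s and angle between ramekin's own z axis and vertical below 0.1 rad and distance of ramekin from where it was at the start of the episode below 0.02 m); the robot touches nothing.
It fails at once if the collar is wrenched by forcing the head against the end of its thread (twisted more than 0.15 rad) (angle between the x axis of collar and the x axis of pan, either way round above 0.15 rad).
It fails at once if the ramekin is shoved more than 20 mm or tipped (distance of ramekin from where it was at the start of the episode above 0.02 m or angle between ramekin's own z axis and vertical above 0.35 rad).
It fails at once if the salt jar or the peeler is moved more than 30 mm (distance of any of salt_jar, peeler from where it was at the start of the episode above 0.03 m).
It also fails if it takes over 51 s, if anything falls off the work surface, if the arm or the gripper's body presses on something with over 40 N, if the wrist force passes 120 N, or if a joint passes its speed limit or range.

## Working session

There is one attempt and no reset: what is moved stays moved. The work goes in short steps, Python scripts to look and compute and a shell command to move; the robot and the scene stay as the last step left them, time stands still between calls to the robot, and variables do not carry over. Pictures are saved under pics/ and viewed, at most 10 in all, crops included, and the job is handed in when it is done.

```bash
mkdir -p pics; python3 - <<'E'
from bench import r
import cv2,numpy as np
s=r.read_state(); print({k:np.round(v,3).tolist() for k,v in s.items()})
ims=[]
for n in("scene","side"):
    c=r.camera(n); np.savez(f"{n}.npz",**c); cv2.imwrite(f"pics/{n}.png",c["color"][...,::-1])
    print(n,np.round(-c["R"].T@c["t"],3),np.round(c["R"][2],2))
E
```

```text
{'time': 0.0, 'joint_positions': [-1.357, 0.333, -0.065, 1.461, 0.022, 1.35, -0.089], 'joint_vel': [0.002, -0.001, -0.0, 0.001, -0.001, 0.0, 0.0], 'joint_torque': [-0.0, -62.327, 0.024, -38.988, -0.061, 0.04, 0.0], 'ee_pos': [0.147, 0.607, 0.233], 'eef_rot': [0.118, 0.993, -0.001, -0.0], 'ft_force': [0.08, 0.78, 0.305], 'torque': [0.028, 0.022, 0.012], 'grip_force': 0.0, 'width': 0.087}
scene [ 0.09  -0.442  0.674] [ 0.49  0.61 -0.63]
side [ 0.263 -0.628  0.822] [ 0.25  0.69 -0.68]
```

View pics/scene.png

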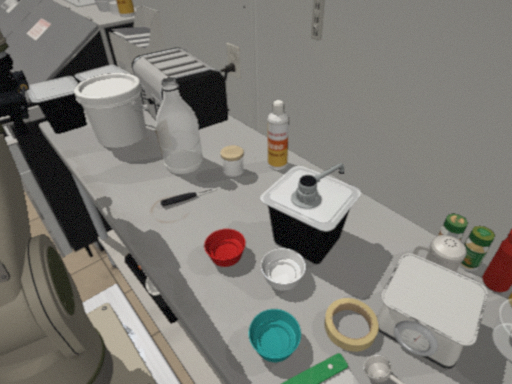

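View pics/side.png

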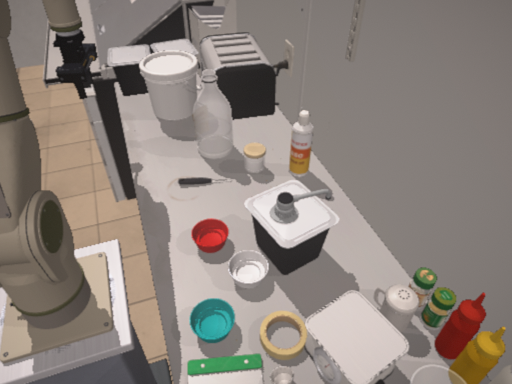

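Candidates for the ramekin (scene image): white ribbed (283,270), red (225,247) and turquoise (275,335). I choose the white one. The pump cap is at scene (308,183) / side (286,200), the spout tip at scene (340,168) / side (329,193), the salt jar at (232,160) and the peeler at (190,198). Next is a close crop as a check.

```bash
cat >h.py <<'E'
import numpy as np,cv2
def load(n): return dict(np.load(n+".npz"))
def ray(c,p):
    d=c["R"].T@np.linalg.solve(c["mtx"],[p[0],p[1],1.]); return -c["R"].T@c["t"],d/np.linalg.norm(d)
def plane(c,p,z):
    o,d=ray(c,p); return o+d*(z-o[2])/d[2]
def tri(a,p,b,q):
    o1,d1=ray(a,p);o2,d2=ray(b,q)
    s=np.linalg.lstsq(np.c_[d1,-d2],o2-o1,rcond=None)[0]
    x,y=o1+s[0]*d1,o2+s[1]*d2
    return (x+y)/2,np.linalg.norm(x-y)
E
python3 - <<'E'
from h import *
S,D=load("scene"),load("side")
a=cv2.resize(S["color"][150:300,240:370],None,fx=3,fy=3,interpolation=2)
b=cv2.resize(D["color"][170:320,215:345],None,fx=3,fy=3,interpolation=2)
cv2.imwrite("pics/crop.png",np.hstack([a,b])[...,::-1])
print("cap",tri(S,(308,182),D,(286,199)))
for z in(.205,.209): print(plane(S,(308,182),z),plane(D,(286,199),z))
print("tip",tri(S,(342,168),D,(329,193)))
print("ram",tri(S,(284,263),D,(249,264)),plane(S,(284,263),.043),plane(D,(249,264),.043))
for n,p in dict(jar=(232,153),).items(): print(n,plane(S,p,.078))
print("peeler",plane(S,(163,203),.01),plane(S,(215,189),.01))
print("bottle",plane(S,(278,165),0),plane(S,(280,105),.2), "bigbottle",plane(S,(183,165),0))
E
```

```text
cap (array([ 0.55646859, -0.03670299,  0.19581627]), np.float64(0.002555260001637749))
[ 0.54645575 -0.04609697  0.205     ] [ 0.55276028 -0.04365892  0.205     ]
[ 0.54256009 -0.04947171  0.209     ] [ 0.55088006 -0.04744649  0.209     ]
tip (array([ 0.66914807, -0.03924282,  0.18126082]), np.float64(0.0038809846955135925))
ram (array([ 0.44926399, -0.08011748,  0.05042016]), np.float64(0.0028957581667284323)) [ 0.45259741 -0.07740784  0.043     ] [ 0.45170858 -0.07314153  0.043     ]
jar [0.6017356  0.31228115 0.078     ]
peeler [0.3598683  0.32307992 0.01      ] [0.50689117 0.2769712  0.01      ]
bottle [0.73832765 0.25377619 0.        ] [0.7568916  0.26927458 0.2       ] bigbottle [0.50542932 0.46152288 0.        ]
```

View pics/crop.png

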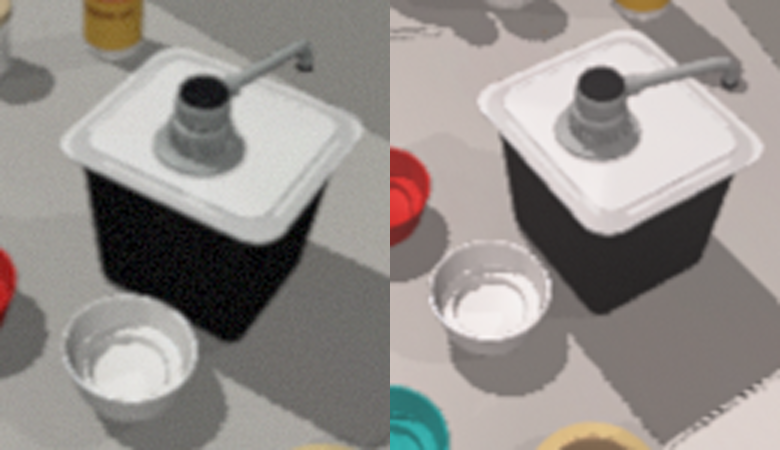

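The crop confirms the white ribbed ramekin next to the pan, with the spout pointing away from it. I'll rotate the tool square to the world, rise, and travel towards the pump for a wrist look.

```bash
python3 - <<'E'
from h import *
S,D=load("scene"),load("side")
print("cap",plane(S,(308,180.3),.207),plane(D,(285.3,198.3),.207))
print("ram",plane(S,(283.3,265),.043),plane(D,(248.3,266),.043))
print("barend",plane(S,(340,166),.196),plane(D,(326.5,191),.196))
E
python3 -m crank '[{"claw":-1,"dz":-1,"az":-1},{"claw":-1,"dz":-1,"az":-1},{"claw":-1,"dz":-1,"az":-0.25},{"claw":-1,"dz":-1},{"claw":-1,"dz":-1},{"claw":-1,"dx":-0.5,"dy":-0.9},{"claw":-1,"dx":-0.5,"dy":-0.9},{"claw":-1,"dx":-0.5,"dy":-0.9}]'
```

```text
cap [ 0.54875385 -0.04370907  0.207     ] [ 0.55122748 -0.04287654  0.207     ]
ram [ 0.44760078 -0.08046805  0.043     ] [ 0.44811076 -0.07825728  0.043     ]
barend [ 0.65265145 -0.04560877  0.196     ] [ 0.65863346 -0.04198045  0.196     ]invalid input at $[0]: expected keys claw, dx, dy, dz, ax, ay, az
```

```bash
python3 -m crank '[{"claw":-1,"dx":0,"dy":0,"dz":-1,"ax":0,"ay":0,"az":-1},{"claw":-1,"dx":0,"dy":0,"dz":-1,"ax":0,"ay":0,"az":-1},{"claw":-1,"dx":0,"dy":0,"dz":-1,"ax":0,"ay":0,"az":-0.25},{"claw":-1,"dx":0,"dy":0,"dz":-1,"ax":0,"ay":0,"az":0},{"claw":-1,"dx":-0.5,"dy":-0.9,"dz":-1,"ax":0,"ay":0,"az":0},{"claw":-1,"dx":-0.5,"dy":-0.9,"dz":0,"ax":0,"ay":0,"az":0},{"claw":-1,"dx":-0.5,"dy":-0.9,"dz":0,"ax":0,"ay":0,"az":0},{"claw":-1,"dx":-0.5,"dy":-0.9,"dz":0,"ax":0,"ay":0,"az":0}]'
```

```text
time: 0.77
ee_pos: [0.2065, 0.4992, 0.3826]
eef_rot: [0.0, 1.0, 0.0, 0.0]
ft_force: [-0.8, -0.8, 0.6]
width: 0.0872
grip_force: 0.0
```

```bash
for i in 1 2; do python3 -m crank '[{"claw":-1,"dx":-0.5,"dy":-1,"dz":-0.1,"ax":0,"ay":0,"az":0},{"claw":-1,"dx":-0.5,"dy":-1,"dz":-0.1,"ax":0,"ay":0,"az":0},{"claw":-1,"dx":-0.5,"dy":-1,"dz":-0.1,"ax":0,"ay":0,"az":0},{"claw":-1,"dx":-0.5,"dy":-1,"dz":-0.1,"ax":0,"ay":0,"az":0},{"claw":-1,"dx":-0.5,"dy":-1,"dz":-0.1,"ax":0,"ay":0,"az":0},{"claw":-1,"dx":-0.5,"dy":-1,"dz":-0.1,"ax":0,"ay":0,"az":0},{"claw":-1,"dx":-0.5,"dy":-1,"dz":-0.1,"ax":0,"ay":0,"az":0},{"claw":-1,"dx":-0.5,"dy":-1,"dz":-0.1,"ax":0,"ay":0,"az":0}]'; done
python3 -m crank '[{"claw":1,"dx":-0.5,"dy":-1,"dz":0,"ax":0,"ay":0,"az":0},{"claw":1,"dx":-0.5,"dy":-1,"dz":0,"ax":0,"ay":0,"az":0},{"claw":1,"dx":0,"dy":0,"dz":0,"ax":0,"ay":0,"az":0},{"claw":1,"dx":0,"dy":0,"dz":0,"ax":0,"ay":0,"az":0}]' 10
python3 - <<'E'
from bench import r
import numpy as np,cv2
s=r.read_state(); c=r.camera("wrist"); np.savez("wrist.npz",ee=s["ee_pos"],q=s["eef_rot"],**c)
cv2.imwrite("pics/wrist.png",c["color"][...,::-1]); print(s["ee_pos"],s["eef_rot"],s["width"],s["time"],c["hand_eye"])
E
```

```text
time: 1.43
ee_pos: [0.3261, 0.2585, 0.4065]
eef_rot: [0.001, 1.0, 0.0, -0.0]
ft_force: [0.6, -0.0, -0.2]
width: 0.0869
grip_force: 0.0
time: 2.1
ee_pos: [0.4457, 0.0183, 0.4306]
eef_rot: [0.001, 1.0, 0.0, 0.0]
ft_force: [0.9, 0.4, -0.4]
width: 0.0873
grip_force: 0.0
time: 2.43
ee_pos: [0.4755, -0.0416, 0.4302]
eef_rot: [0.002, 1.0, -0.0, -0.0]
ft_force: [0.3, 0.1, -0.7]
width: 0.0682
grip_force: 0.0
[ 0.47545554 -0.04159359  0.43021948] [ 2.48417593e-03  9.99996820e-01 -2.34100676e-04 -3.67105010e-04] 0.06817334719701836 2.4333 [[ 8.90833588e-04 -9.61098185e-01 -2.76205511e-01  7.68749323e-02]
 [ 9.99999428e-01  6.92522581e-04  8.15519148e-04  3.94380810e-04]
 [-5.92515420e-04 -2.76206079e-01  9.61098252e-01 -1.51168291e-01]
 [ 0.00000000e+00  0.00000000e+00  0.00000000e+00  1.00000000e+00]]
```

View pics/wrist.png

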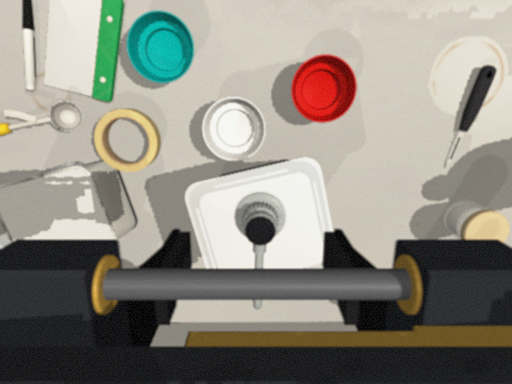

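The wrist view shows the cap at (261,231), the bar end near (258,305) and the white ramekin rim centred at (233,129). Next I work out their positions.

```bash
python3 - <<'E'
from h import *
from scipy.spatial.transform import Rotation as Ro
w=load("wrist"); T=np.eye(4);T[:3,:3]=Ro.from_quat(w["q"]).as_matrix();T[:3,3]=w["ee"]
M=T@w["hand_eye"]; w["R"]=M[:3,:3].T; w["t"]=-w["R"]@M[:3,3]
a=plane(w,(261,231),.207);b=plane(w,(258,305),.196);c=plane(w,(233,129),.043)
print(a,b,c); 
for v in(b-a,c-a): print(np.hypot(*v[:2]),np.arctan2(v[1],v[0]))
E
```

```text
[ 0.55067522 -0.03622941  0.207     ] [ 0.65861182 -0.04006707  0.196     ] [ 0.44585962 -0.07794409  0.043     ]
0.10800479851214674 -0.035539758632229086
0.11281145769769275 -2.762827481608795
```

```bash
python3 -m crank '[{"claw":1,"dx":-0.85,"dy":0.22,"dz":0.5,"ax":0,"ay":0,"az":0},{"claw":1,"dx":-0.85,"dy":0.22,"dz":0.5,"ax":0,"ay":0,"az":0},{"claw":1,"dx":-0.85,"dy":0.22,"dz":0.5,"ax":0,"ay":0,"az":0},{"claw":1,"dx":-0.85,"dy":0.22,"dz":0.5,"ax":0,"ay":0,"az":0},{"claw":1,"dx":-0.85,"dy":0.22,"dz":0.5,"ax":0,"ay":0,"az":0},{"claw":1,"dx":-0.85,"dy":0.22,"dz":0.5,"ax":0,"ay":0,"az":0},{"claw":1,"dx":0,"dy":0,"dz":0,"ax":0,"ay":0,"az":0},{"claw":1,"dx":0,"dy":0,"dz":0,"ax":0,"ay":0,"az":0}]'
python3 -m crank '[{"claw":1,"dx":0,"dy":0,"dz":0.8,"ax":0,"ay":0,"az":0},{"claw":1,"dx":0,"dy":0,"dz":0.8,"ax":0,"ay":0,"az":0},{"claw":1,"dx":0,"dy":0,"dz":0.8,"ax":0,"ay":0,"az":0},{"claw":1,"dx":0,"dy":0,"dz":0.8,"ax":0,"ay":0,"az":0},{"claw":1,"dx":0,"dy":0,"dz":0,"ax":0,"ay":0,"az":0}]'
```

```text
time: 3.15
ee_pos: [0.6283, 0.0017, 0.3381]
eef_rot: [-0.001, 1.0, -0.0, -0.002]
ft_force: [-0.4, -1.2, 0.4]
width: 0.011
grip_force: 0.0
time: 3.57
ee_pos: [0.6259, 0.0005, 0.2414]
eef_rot: [0.0, 1.0, 0.001, -0.003]
ft_force: [0.3, 0.6, -1.3]
width: -0.0001
grip_force: 0.0
```

```bash
python3 -m crank '[{"claw":1,"dx":0,"dy":0,"dz":0.7,"ax":0,"ay":0,"az":0},{"claw":1,"dx":0,"dy":0,"dz":0.7,"ax":0,"ay":0,"az":0},{"claw":1,"dx":0,"dy":0,"dz":0.6,"ax":0,"ay":0,"az":0},{"claw":1,"dx":0,"dy":0,"dz":0,"ax":0,"ay":0,"az":0},{"claw":1,"dx":0,"dy":0,"dz":0,"ax":0,"ay":0,"az":0}]'
python3 -m crank '[{"claw":1,"dx":0,"dy":-0.15,"dz":0,"ax":0,"ay":0,"az":0},{"claw":1,"dx":0,"dy":-0.15,"dz":0,"ax":0,"ay":0,"az":0},{"claw":1,"dx":0,"dy":-0.15,"dz":0,"ax":0,"ay":0,"az":0},{"claw":1,"dx":0,"dy":0,"dz":0,"ax":0,"ay":0,"az":0},{"claw":1,"dx":0,"dy":0,"dz":0,"ax":0,"ay":0,"az":0}]'
```

```text
time: 3.98
ee_pos: [0.6284, -0.0001, 0.1862]
eef_rot: [0.0, 1.0, 0.0, 0.0]
ft_force: [-0.2, 0.0, 0.1]
width: 0.0004
grip_force: 0.0
time: 4.4
ee_pos: [0.6286, -0.0147, 0.1851]
eef_rot: [0.001, 1.0, 0.0, 0.0]
ft_force: [-0.3, 0.8, 0.3]
width: 0.0001
grip_force: 0.0
```

```bash
for i in 1 2 3; do python3 -m crank '[{"claw":1,"dx":0,"dy":-0.1,"dz":0,"ax":0,"ay":0,"az":0},{"claw":1,"dx":0,"dy":-0.1,"dz":0,"ax":0,"ay":0,"az":0},{"claw":1,"dx":0,"dy":0,"dz":0,"ax":0,"ay":0,"az":0}]' | grep -E "ee_|ft"; done
```

```text
ee_pos: [0.6283, -0.0209, 0.1846]
ft_force: [0.6, -0.5, 0.1]
ee_pos: [0.6284, -0.0266, 0.1846]
ft_force: [0.1, 0.2, -1.0]
ee_pos: [0.6283, -0.0324, 0.1846]
ft_force: [0.5, 0.4, -0.7]
```

```bash
python3 - <<'E'
from bench import r
import cv2,numpy as np
o=[]
for n,(y,x) in dict(scene=(110,230),side=(130,210)).items():
    c=r.camera(n)["color"][y:y+130,x:x+150]; o.append(cv2.resize(c,None,fx=2.6,fy=2.6,interpolation=2))
cv2.imwrite("pics/p5.png",np.hstack(o)[...,::-1])
E
```

```text
(no output)
```

View pics/p5.png

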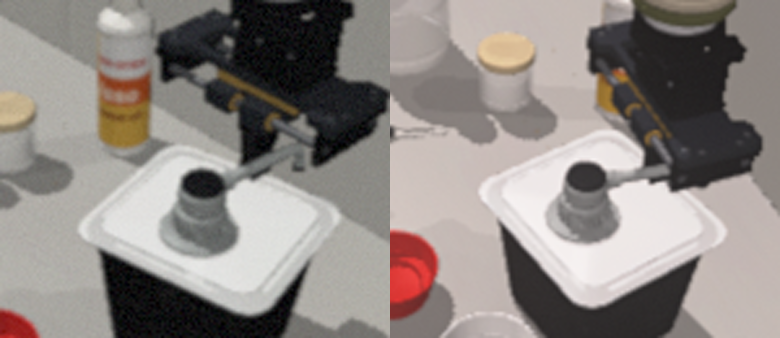

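The fingers stand just behind (+y side of) the bar at scene crop ≈(255,160), near contact. I'll keep going in small steps.

```bash
for i in 1 2 3; do python3 -m crank '[{"claw":1,"dx":0,"dy":-0.1,"dz":0,"ax":0,"ay":0,"az":0},{"claw":1,"dx":0,"dy":-0.1,"dz":0,"ax":0,"ay":0,"az":0},{"claw":1,"dx":0,"dy":0,"dz":0,"ax":0,"ay":0,"az":0},{"claw":1,"dx":0,"dy":0,"dz":0,"ax":0,"ay":0,"az":0}]' | grep -E "ee_|ft"; done
```

```text
ee_pos: [0.6283, -0.0386, 0.1846]
ft_force: [-0.6, 1.0, 0.3]
ee_pos: [0.6284, -0.0447, 0.1846]
ft_force: [-0.3, 0.7, 0.5]
ee_pos: [0.6284, -0.0505, 0.1846]
ft_force: [-0.7, 0.9, 1.3]
```

```bash
python3 - <<'E'
from bench import r
import cv2,numpy as np
o=[]
for n,(y,x) in dict(scene=(110,230),side=(130,210)).items():
    c=r.camera(n)["color"][y:y+130,x:x+150]; o.append(cv2.resize(c,None,fx=2.6,fy=2.6,interpolation=2))
cv2.imwrite("pics/p6.png",np.hstack(o)[...,::-1])
E
```

```text
(no output)
```

View pics/p6.png

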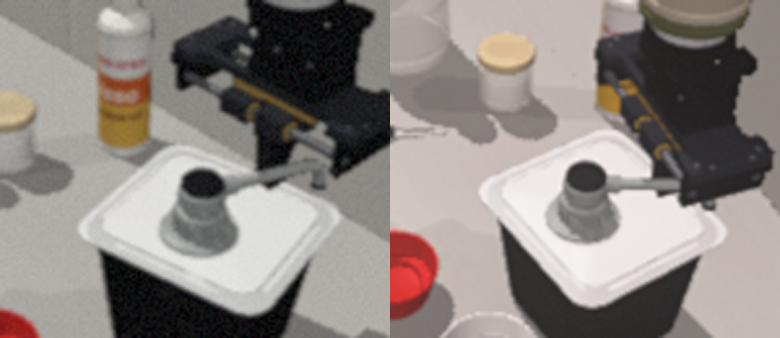

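The spout tip swung from scene crop (303,150) to (320,170), so it is turning clockwise with little drag. I'll continue round the circle with a force guard between small calls.

```bash
cat >chk.py <<'E'
import sys,re,math
t=sys.stdin.read(); g=lambda k:[float(v) for v in re.search(k+r": \[(.*?)\]",t)[1].split(",")]
p,f=g("ee_pos"),g("ft_force"); print(re.search(r"time: (\S+)",t)[1],p,f)
sys.exit(math.hypot(*f)>float(sys.argv[1]))
E
python3 -m crank '[{"claw":1,"dx":0.06,"dy":-0.2,"dz":0,"ax":0,"ay":0,"az":0},{"claw":1,"dx":0,"dy":0,"dz":0,"ax":0,"ay":0,"az":0},{"claw":1,"dx":0,"dy":0,"dz":0,"ax":0,"ay":0,"az":0}]' | python3 chk.py 4.5 &&
python3 -m crank '[{"claw":1,"dx":0.07,"dy":-0.2,"dz":0,"ax":0,"ay":0,"az":0},{"claw":1,"dx":0,"dy":0,"dz":0,"ax":0,"ay":0,"az":0},{"claw":1,"dx":0,"dy":0,"dz":0,"ax":0,"ay":0,"az":0}]' | python3 chk.py 4.5 &&
python3 -m crank '[{"claw":1,"dx":0.08,"dy":-0.19,"dz":0,"ax":0,"ay":0,"az":0},{"claw":1,"dx":0,"dy":0,"dz":0,"ax":0,"ay":0,"az":0},{"claw":1,"dx":0,"dy":0,"dz":0,"ax":0,"ay":0,"az":0}]' | python3 chk.py 4.5 &&
python3 -m crank '[{"claw":1,"dx":0.08,"dy":-0.19,"dz":0,"ax":0,"ay":0,"az":0},{"claw":1,"dx":0,"dy":0,"dz":0,"ax":0,"ay":0,"az":0},{"claw":1,"dx":0,"dy":0,"dz":0,"ax":0,"ay":0,"az":0}]' | python3 chk.py 4.5 &&
python3 -m crank '[{"claw":1,"dx":0.11,"dy":-0.18,"dz":0,"ax":0,"ay":0,"az":0},{"claw":1,"dx":0,"dy":0,"dz":0,"ax":0,"ay":0,"az":0},{"claw":1,"dx":0,"dy":0,"dz":0,"ax":0,"ay":0,"az":0}]' | python3 chk.py 4.5 &&
python3 -m crank '[{"claw":1,"dx":0.11,"dy":-0.18,"dz":0,"ax":0,"ay":0,"az":0},{"claw":1,"dx":0,"dy":0,"dz":0,"ax":0,"ay":0,"az":0},{"claw":1,"dx":0,"dy":0,"dz":0,"ax":0,"ay":0,"az":0}]' | python3 chk.py 4.5
```

```text
6.6 [0.6264, -0.0568, 0.1847] [-0.4, 0.5, -0.3]
6.85 [0.6243, -0.0628, 0.1846] [0.4, 1.1, -0.5]
7.1 [0.6219, -0.0684, 0.1846] [0.0, 1.1, 0.7]
7.35 [0.6195, -0.0741, 0.1846] [0.9, 0.5, 0.3]
7.6 [0.6161, -0.0795, 0.1846] [0.3, -0.3, -0.5]
7.85 [0.6128, -0.0849, 0.1846] [0.3, -0.2, 0.3]
```

```bash

python3 -m crank '[{"claw":1,"dx":0.13,"dy":-0.15,"dz":0,"ax":0,"ay":0,"az":0},{"claw":1,"dx":0,"dy":0,"dz":0,"ax":0,"ay":0,"az":0},{"claw":1,"dx":0,"dy":0,"dz":0,"ax":0,"ay":0,"az":0}]' | python3 chk.py 4.5 &&
python3 -m crank '[{"claw":1,"dx":0.14,"dy":-0.15,"dz":0,"ax":0,"ay":0,"az":0},{"claw":1,"dx":0,"dy":0,"dz":0,"ax":0,"ay":0,"az":0},{"claw":1,"dx":0,"dy":0,"dz":0,"ax":0,"ay":0,"az":0}]' | python3 chk.py 4.5 &&
python3 -m crank '[{"claw":1,"dx":0.15,"dy":-0.13,"dz":0,"ax":0,"ay":0,"az":0},{"claw":1,"dx":0,"dy":0,"dz":0,"ax":0,"ay":0,"az":0},{"claw":1,"dx":0,"dy":0,"dz":0,"ax":0,"ay":0,"az":0}]' | python3 chk.py 4.5 &&
python3 -m crank '[{"claw":1,"dx":0.15,"dy":-0.12,"dz":0,"ax":0,"ay":0,"az":0},{"claw":1,"dx":0,"dy":0,"dz":0,"ax":0,"ay":0,"az":0},{"claw":1,"dx":0,"dy":0,"dz":0,"ax":0,"ay":0,"az":0}]' | python3 chk.py 4.5
python3 - <<'E'
from bench import r
import cv2,numpy as np
o=[]
for n,(y,x) in dict(scene=(120,240),side=(140,230)).items():
    c=r.camera(n)["color"][y:y+130,x:x+150]; o.append(cv2.resize(c,None,fx=2.6,fy=2.6,interpolation=2))
cv2.imwrite("pics/p7.png",np.hstack(o)[...,::-1])
E
```

```text
8.1 [0.6089, -0.0892, 0.1846] [0.9, 0.0, 0.1]
8.35 [0.6046, -0.0937, 0.1846] [0.7, -0.2, -0.1]
8.6 [0.6001, -0.0976, 0.1846] [0.1, 0.0, -0.2]
8.85 [0.5956, -0.1012, 0.1846] [1.5, -0.7, -0.3]
```

View pics/p7.png

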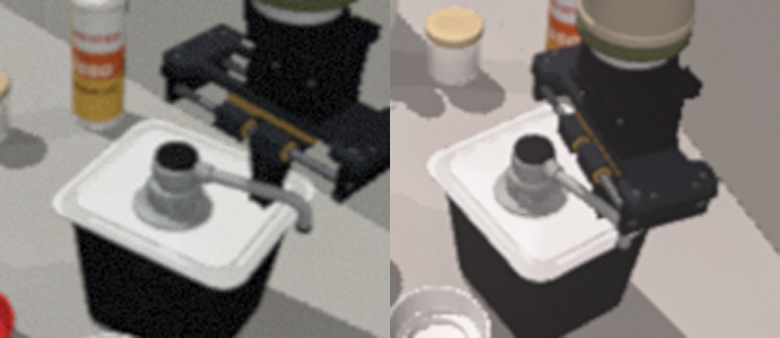

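The bar now runs to scene crop (303,222), well over 0.6 rad clockwise without meeting resistance, so clockwise is the loosening direction. I'll continue with longer strokes.

```bash

python3 -m crank '[{"claw":1,"dx":0.16,"dy":-0.1,"dz":0,"ax":0,"ay":0,"az":0},{"claw":1,"dx":0.17,"dy":-0.1,"dz":0,"ax":0,"ay":0,"az":0},{"claw":1,"dx":0.18,"dy":-0.08,"dz":0,"ax":0,"ay":0,"az":0},{"claw":1,"dx":0.18,"dy":-0.07,"dz":0,"ax":0,"ay":0,"az":0},{"claw":1,"dx":0,"dy":0,"dz":0,"ax":0,"ay":0,"az":0}]' | python3 chk.py 5 &&
python3 -m crank '[{"claw":1,"dx":0.19,"dy":-0.05,"dz":0,"ax":0,"ay":0,"az":0},{"claw":1,"dx":0.19,"dy":-0.05,"dz":0,"ax":0,"ay":0,"az":0},{"claw":1,"dx":0.19,"dy":-0.03,"dz":0,"ax":0,"ay":0,"az":0},{"claw":1,"dx":0.19,"dy":-0.01,"dz":0,"ax":0,"ay":0,"az":0},{"claw":1,"dx":0,"dy":0,"dz":0,"ax":0,"ay":0,"az":0}]' | python3 chk.py 5 &&
python3 -m crank '[{"claw":1,"dx":0.19,"dy":0.01,"dz":0,"ax":0,"ay":0,"az":0},{"claw":1,"dx":0.19,"dy":0.01,"dz":0,"ax":0,"ay":0,"az":0},{"claw":1,"dx":0.19,"dy":0.03,"dz":0,"ax":0,"ay":0,"az":0},{"claw":1,"dx":0.19,"dy":0.04,"dz":0,"ax":0,"ay":0,"az":0},{"claw":1,"dx":0,"dy":0,"dz":0,"ax":0,"ay":0,"az":0}]' | python3 chk.py 5
python3 - <<'E'
from bench import r
import cv2,numpy as np
o=[]
for n,(y,x) in dict(scene=(140,240),side=(160,220)).items():
    c=r.camera(n)["color"][y:y+150,x:x+150]; o.append(cv2.resize(c,None,fx=2.6,fy=2.6,interpolation=2))
cv2.imwrite("pics/p8.png",np.hstack(o)[...,::-1])
E
```

```text
9.37 [0.574, -0.1121, 0.1847] [1.1, -0.4, -0.0]
9.78 [0.5513, -0.1157, 0.1847] [2.1, -1.1, 0.2]
10.2 [0.5284, -0.1129, 0.1847] [0.5, -2.4, 2.2]
```

View pics/p8.png

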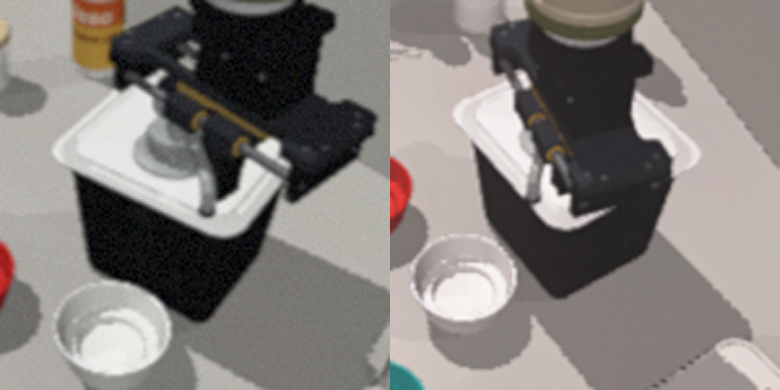

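The spout is now past the pan's near edge, tip at scene crop (208,208), heading for the ramekin at (112,335). I continue.

```bash

python3 -m crank '[{"claw":1,"dx":0.18,"dy":0.06,"dz":0,"ax":0,"ay":0,"az":0},{"claw":1,"dx":0.17,"dy":0.07,"dz":0,"ax":0,"ay":0,"az":0},{"claw":1,"dx":0.17,"dy":0.09,"dz":0,"ax":0,"ay":0,"az":0},{"claw":1,"dx":0.17,"dy":0.1,"dz":0,"ax":0,"ay":0,"az":0},{"claw":1,"dx":0,"dy":0,"dz":0,"ax":0,"ay":0,"az":0}]' | python3 chk.py 7 &&
python3 -m crank '[{"claw":1,"dx":0.16,"dy":0.11,"dz":0,"ax":0,"ay":0,"az":0},{"claw":1,"dx":0.15,"dy":0.13,"dz":0,"ax":0,"ay":0,"az":0},{"claw":1,"dx":0.14,"dy":0.14,"dz":0,"ax":0,"ay":0,"az":0},{"claw":1,"dx":0.13,"dy":0.14,"dz":0,"ax":0,"ay":0,"az":0},{"claw":1,"dx":0,"dy":0,"dz":0,"ax":0,"ay":0,"az":0}]' | python3 chk.py 7
python3 - <<'E'
from bench import r
import cv2,numpy as np
o=[]
for n,(y,x) in dict(scene=(140,230),side=(160,210)).items():
    c=r.camera(n); np.savez(f"{n}2.npz",**c); o.append(cv2.resize(c["color"][y:y+150,x:x+150],None,fx=2.6,fy=2.6,interpolation=2))
cv2.imwrite("pics/p9.png",np.hstack(o)[...,::-1])
E
```

```text
10.72 [0.5079, -0.1023, 0.1845] [0.2, -1.2, 1.4]
11.13 [0.4907, -0.0864, 0.1845] [0.6, -0.7, 0.9]
```

View pics/p9.png

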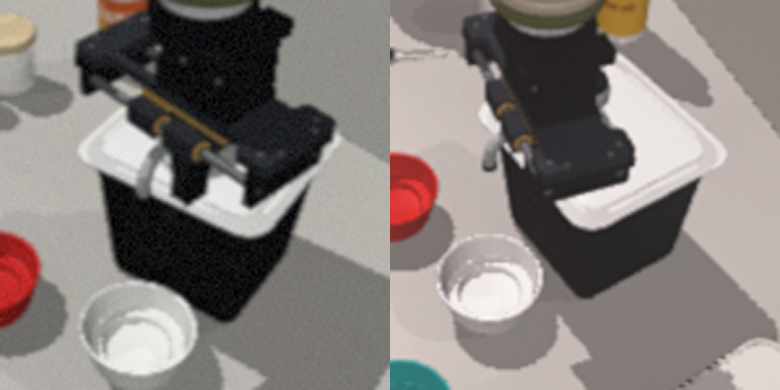

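The nozzle mouth is at scene crop (146,195) / side crop (98,166). I triangulate it.

```bash
python3 - <<'E'
from h import *
S,D=load("scene2"),load("side2")
p,q=(230+146/2.6,140+195/2.6),(210+98/2.6,160+166/2.6)
t,e=tri(S,p,D,q); print(t,e)
for z in(.193,.17): 
  m=(plane(S,p,z)+plane(D,q,z))/2; print(z,plane(S,p,z),plane(D,q,z),np.arctan2(m[1]+.038,m[0]-.5505),np.hypot(*(m[:2]-[.5505,-.038])),np.hypot(*(m[:2]-[.447,-.079])))
E
```

```text
[ 0.44557653 -0.08492325  0.20066023] 0.002123771606959532
0.193 [ 0.45057734 -0.08046247  0.193     ] [ 0.44825405 -0.07682888  0.193     ] -2.759279995145488 0.10895002165769622 0.0024415442082982566
0.17 [ 0.46783433 -0.06318493  0.17      ] [ 0.45503621 -0.05667934  0.17      ] -2.9001470522119437 0.09172537859264492 0.023915692041289485
```

The head is up: the mouth's z is about 0.20 m, against 0.171 m when locked. The spout is within 3 mm of the ramekin's centre. I back off, rise, and move over the cap.

```bash

python3 -m crank '[{"claw":1,"dx":-0.2,"dy":-0.25,"dz":0,"ax":0,"ay":0,"az":0},{"claw":1,"dx":-0.2,"dy":-0.25,"dz":0,"ax":0,"ay":0,"az":0},{"claw":1,"dx":0,"dy":0,"dz":0,"ax":0,"ay":0,"az":0},{"claw":1,"dx":0,"dy":0,"dz":-0.8,"ax":0,"ay":0,"az":0},{"claw":1,"dx":0,"dy":0,"dz":-0.8,"ax":0,"ay":0,"az":0},{"claw":1,"dx":0,"dy":0,"dz":-0.8,"ax":0,"ay":0,"az":0},{"claw":1,"dx":0,"dy":0,"dz":-0.8,"ax":0,"ay":0,"az":0},{"claw":1,"dx":0,"dy":0,"dz":0,"ax":0,"ay":0,"az":0}]'| python3 chk.py 7 &&
python3 -m crank '[{"claw":1,"dx":-0.5,"dy":0.7,"dz":0,"ax":0,"ay":0,"az":0},{"claw":1,"dx":-0.5,"dy":0.7,"dz":0,"ax":0,"ay":0,"az":0},{"claw":1,"dx":-0.5,"dy":0.7,"dz":0,"ax":0,"ay":0,"az":0},{"claw":1,"dx":0,"dy":0,"dz":0,"ax":0,"ay":0,"az":0},{"claw":1,"dx":0,"dy":0,"dz":0,"ax":0,"ay":0,"az":0}]'| python3 chk.py 7
python3 - <<'E'
from bench import r
import cv2,numpy as np
o=[]
for n,(y,x) in dict(scene=(130,230),side=(150,210)).items():
    c=r.camera(n); np.savez(f"{n}3.npz",**c); o.append(cv2.resize(c["color"][y:y+150,x:x+150],None,fx=2.6,fy=2.6,interpolation=2))
cv2.imwrite("pics/p10.png",np.hstack(o)[...,::-1])
E
```

```text
11.9 [0.5048, -0.1026, 0.2846] [0.2, -1.1, 0.3]
12.32 [0.5486, -0.0379, 0.2796] [-0.9, -0.6, -0.2]
```

View pics/p10.png

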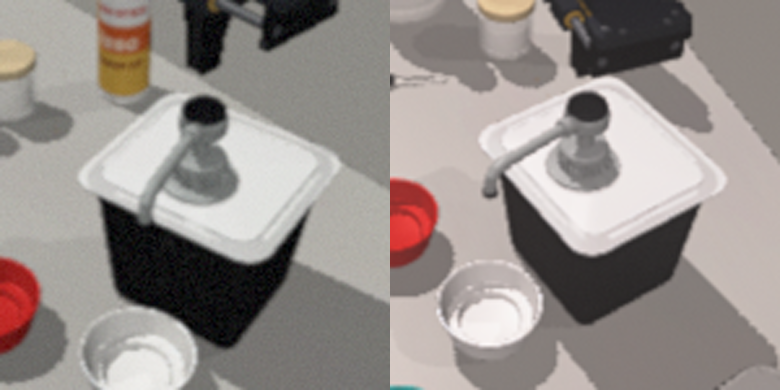

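The head stands up, cap at scene crop (205,110), with the spout tip (147,218) over the ramekin. I check the axis at the raised height, then press.

```bash
python3 - <<'E'
from h import *
S,D=load("scene3"),load("side3")
p,q=(230+205/2.6,130+110/2.6),(210+198/2.6,150+104/2.6)
print(tri(S,p,D,q),plane(S,p,.229),plane(D,q,.229))
E
python3 -m crank '[{"claw":1,"dx":0,"dy":0,"dz":0.5,"ax":0,"ay":0,"az":0},{"claw":1,"dx":0,"dy":0,"dz":0.5,"ax":0,"ay":0,"az":0},{"claw":1,"dx":0,"dy":0,"dz":0,"ax":0,"ay":0,"az":0}]'|python3 chk.py 7
```

```text
(array([ 0.55460063, -0.03791983,  0.22454113]), np.float64(0.004276583071076704)) [ 0.54813388 -0.04472823  0.229     ] [ 0.55344608 -0.03935899  0.229     ]
12.67 [0.5469, -0.0403, 0.2483] [-0.7, -0.1, -0.4]
```

```bash
python3 -m crank '[{"claw":1,"dx":-0.1,"dy":0,"dz":0.3,"ax":0,"ay":0,"az":0},{"claw":1,"dx":0,"dy":0,"dz":0.2,"ax":0,"ay":0,"az":0},{"claw":1,"dx":0,"dy":0,"dz":0,"ax":0,"ay":0,"az":0},{"claw":1,"dx":0,"dy":0,"dz":0,"ax":0,"ay":0,"az":0}]'|python3 chk.py 15 &&
python3 -m crank '[{"claw":1,"dx":0,"dy":0,"dz":0.2,"ax":0,"ay":0,"az":0},{"claw":1,"dx":0,"dy":0,"dz":0.2,"ax":0,"ay":0,"az":0},{"claw":1,"dx":0,"dy":0,"dz":0,"ax":0,"ay":0,"az":0},{"claw":1,"dx":0,"dy":0,"dz":0,"ax":0,"ay":0,"az":0}]'|python3 chk.py 15 &&
python3 -m crank '[{"claw":1,"dx":0,"dy":0,"dz":0.15,"ax":0,"ay":0,"az":0},{"claw":1,"dx":0,"dy":0,"dz":0,"ax":0,"ay":0,"az":0},{"claw":1,"dx":0,"dy":0,"dz":0,"ax":0,"ay":0,"az":0}]'|python3 chk.py 15
```

```text
13.0 [0.552, -0.04, 0.2362] [-0.1, -2.9, 4.7]
13.33 [0.552, -0.0401, 0.2245] [-1.1, -2.8, 6.2]
13.58 [0.552, -0.0401, 0.2201] [-0.4, -1.4, 7.4]
```

```bash
python3 -m crank '[{"claw":1,"dx":0,"dy":0,"dz":0.1,"ax":0,"ay":0,"az":0},{"claw":1,"dx":0,"dy":0,"dz":0,"ax":0,"ay":0,"az":0},{"claw":1,"dx":0,"dy":0,"dz":0,"ax":0,"ay":0,"az":0}]'|python3 chk.py 14 &&
python3 -m crank '[{"claw":1,"dx":0,"dy":0,"dz":0.07,"ax":0,"ay":0,"az":0},{"claw":1,"dx":0,"dy":0,"dz":0,"ax":0,"ay":0,"az":0},{"claw":1,"dx":0,"dy":0,"dz":0,"ax":0,"ay":0,"az":0}]'|python3 chk.py 12 && python3 -m crank '[{"claw":1,"dx":0,"dy":0,"dz":0.06,"ax":0,"ay":0,"az":0},{"claw":1,"dx":0,"dy":0,"dz":0,"ax":0,"ay":0,"az":0},{"claw":1,"dx":0,"dy":0,"dz":0,"ax":0,"ay":0,"az":0}]'|python3 chk.py 12
```

```text
13.83 [0.552, -0.0401, 0.2172] [-0.8, -1.9, 7.9]
14.08 [0.5523, -0.0401, 0.2162] [-5.6, -1.5, 16.8]
```

The head is at its stop: fingertips at 0.205 m and the force jumped to 17 N. I release straight up and check the spout and ramekin.

```bash
python3 -m crank '[{"claw":1,"dx":0,"dy":0,"dz":-0.2,"ax":0,"ay":0,"az":0},{"claw":1,"dx":0,"dy":0,"dz":-0.3,"ax":0,"ay":0,"az":0},{"claw":1,"dx":0,"dy":0,"dz":-0.5,"ax":0,"ay":0,"az":0},{"claw":1,"dx":0,"dy":0,"dz":-1,"ax":0,"ay":0,"az":0},{"claw":1,"dx":0,"dy":0,"dz":-1,"ax":0,"ay":0,"az":0},{"claw":1,"dx":0,"dy":0,"dz":-0.5,"ax":0,"ay":0,"az":0},{"claw":1,"dx":0,"dy":0,"dz":0,"ax":0,"ay":0,"az":0},{"claw":1,"dx":0,"dy":0,"dz":0,"ax":0,"ay":0,"az":0}]'|python3 chk.py 7
python3 - <<'E'
from bench import r
import numpy as np,cv2
for n,(y,x) in dict(scene=(130,230),side=(150,210)).items():
    a=np.load(n+"3.npz")["color"][y:y+150,x:x+150].astype(int);b=r.camera(n)["color"][y:y+150,x:x+150]
    m=cv2.medianBlur((np.abs(a-b).max(2)>60).astype(np.uint8),3)
    k,_,st,ce=cv2.connectedComponentsWithStats(m)
    print(n,[(s[4],np.round(c*2.6).tolist()) for s,c in zip(st[1:],ce[1:]) if s[4]>4])
E
```

```text
14.75 [0.5517, -0.0392, 0.3195] [-0.4, 0.3, 0.2]
scene [(np.int32(280), [202.0, 41.0]), (np.int32(24), [216.0, 3.0]), (np.int32(8), [239.0, 1.0]), (np.int32(389), [291.0, 18.0])]
side [(np.int32(811), [229.0, 42.0]), (np.int32(14), [298.0, 4.0])]
```

Compared with the picture before the press, only the gripper area changed. The head is back up, the spout and ramekin are as they were, and the wrist reads no contact force.

```bash
python3 -c "
from bench import r
print(r.close_job())"
```

```text
the job is handed in; nothing more can be done
None
```

The job is handed in at about 15 s of robot time, and no verdict came back: the pump unscrewed clockwise (seen from above) without force. Its spout is over the ramekin, and I pressed the head down to its stop at 205 mm, then let it come back up.

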